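# Balance the centrifuge rotor before the run

### The arm

A 7-joint arm with a two-finger parallel gripper is mounted at the origin on a cart in front of the work surface, level with it; the furniture and walls round the work are solid. World frame = base frame: x ahead of the robot, y to its left, z up, the work surface at z = 0. Lengths are in mm, angles in rad, forces in N, time in s.
With the tool pointing down it reaches from about 350 to 775 mm from the base axis. Payload 3.1 kg.
Tool frame: the origin (TCP) lies on the centre line of the jaws, within the pads' length; the fingertips stand 8 mm ahead of it and the grasp point (between the pads) lies 11 mm behind it; y points along the fingers, x is the direction in which the jaws open and shut, and the axes are right-handed (so a half turn about y gives the same grasp; the last joint's range is limited). The gripper opens to 85 mm and grips with 20 to 120 N. Pads are 22 mm wide; open, the fingers measure 114 mm over their backs; the gripper's body (76 mm by 85 mm) begins 54 mm behind the grasp point. The pads swing forward as they close: fully open they stand 13 mm farther back than shut.
Start: joints at [1.114, 0.311, 0.014, 1.512, -0.004, 1.319, -0.027], TCP at [221.687, -503.362, 204.104] pointing down, gripper open.
Joint ranges: [-2.7, 2.7], [-0.3, 1.91], [-1.27, 1.3], [0.12, 2.57], [-1.44, 4.58], [0.2, 2.03], [-3.05, 3.05]. Speed limits (rad/s): [2.79, 2.79, 3.14, 3.14, 3.14, 3.14, 3.14].

### API

Orientations are given as a unit quaternion [w, x, y, z].
In Python, from station import manip, get_image, camera_params, sign_off, masks_of gives the robot as it stands.
- The arm moves only by the shell command python3 -m inch 'ROWS' [FORCE]. ROWS is JSON, a list of rows, each an object with "grip": the opening, from -1 (shut) to 1 (fully open), so that 0 is half open; "translation": the shift along the tool's x, y, z in cm, a list of three; "twist": the turn about the tool's y in rad. In form: [{"grip": grip, "translation": [x, y, z], "twist": twist}, ...]. A call has 1 to 8 rows; each row is the pose to reach, as a shift and turn from the pose commanded when the call began, along the tool's axes at that moment; what a row does not reach only later rows make up. A row lasts 1/12 s, in which the tool goes at most 41.7 mm and 7.16 degrees, less where a joint would pass 70% of its speed; a pose out of reach is approached as far as the arm can. A call with a gripper value outside its range is refused whole. The fingers move at their own pace and stop on an object; FORCE is the grip in N (left out, the last holds). Time passes only in rows, so rows that repeat a pose let the fingers close. It gives the time, the measured TCP pose, the force and the opening at its end, in the units of the state.
- manip.get_state(): the state, without advancing time (a new reading comes with each control period).
- get_image(name): name is "side" or "top"; returns (picture, depth): 420x560x3 uint8, red, green, blue; 420x560 float32, mm along the optical axis (not along the pixel's ray), 0 where there is no reading.
- camera_params(name): a dict with "camera_matrix" (3x3 intrinsics, pixels), "view" (4x4, takes a point from world to camera coordinates). Camera axes: x right, y down, z forward; pixel columns grow to the right and rows downward; lengths in mm; the calibration is good to about 2 mm. A picture is of the moment at which its call begins. camera_params takes no time and is no camera call.
- sign_off(): hands the job in, once; it reports no verdict.
Trained networks look in the newest picture that a camera, given by its name, has taken for a name from the list of things; names that differ only in an ending like _2 or _b are one class to them, and where a whole thing is asked for, a point or a joint stands for the part that bears it (a point fixed in the world has none). Each returns a list of dicts, best first, with "p" (0 to 1); they miss things now and then, are a little off and sometimes report something else, mostly with a low value. They report only what shows in the picture. A call takes as long as a camera call. They do not tell look-alikes from the thing itself.
- masks_of(target, camera): "mask" (420x560 bool, what is visible of it) and "position" ([column, row] in pixels, amid what is visible of it).
The state is a dict: "clock": time; "joint_pos": joint angles; "dq": joint speeds; "joint_torque": joint torques, N m; "tool_pos": TCP position; "orientation": TCP orientation; "ft_force": force on the tool from outside, world axes, zero at the start; "wrist_torque": the same for the moment, N m; "width": opening from 0.0 (shut) to 1.0 (fully open).
Only numpy, scipy, OpenCV 4.12 (cv2) and the standard library are available. Lean on these libraries where they do the work, as an engineer would, in place of code of your own. Each camera call takes 0.05 s, during which the arm holds its last target. There are 200 camera calls.

### The job

The rotor has been loaded out of balance: every load (wide capped tubes, sleeves with one slim tube, adapters with four micro tubes; two of each) faces one of a different kind. Swap loads about (the white two-hole holder is free for parking) so that each of the three kinds ends with its two pieces in cups directly opposite each other, all six fully down and upright in the rotor's cups. Do not tip any load over on the way.

Things in the scene. Friction and masses are not known exactly. Their poses are not given: they have to be found in the camera images.
- rotor: Bare metal six-place swing-out rotor, 210 mm across, fixed on a stand. Origin: axis, on the worktop; z up. Six vertical cups, axes 80 mm from the rotor axis, at 0, 60, .. 300 deg from its x axis (opposite ones 160 mm apart). Cup: 30 mm wide inside, mouth flared to 40, rim 64 mm and floor 22 mm above the worktop. Arms lie below the rims; the hub's knob (30 mm wide) is 86 mm high
- holder: White plastic block, 56 x 116 x 50 mm, fixed, with two empty round holes in its top: the place to park a load. Origin: centre of its underside, on the worktop. Holes vertical, 31 mm wide, at y = -28 and +28 mm on its own y axis; mouth 50 mm, floor 6 mm above the worktop
- capped_1: Wide centrifuge tube with ribbed white screw cap, 97 mm tall. From above: a plain white disc, 32 mm. Take it by the cap, 78-95 mm above the foot, 32 mm wide. 70 g. Shank 26 mm, foot rounded: cannot stand on the bench. Origin: lowest point of the foot; z up its axis; yaw free. The two capped loads are alike. Starts seated in a rotor cup, opposite another kind
- capped_2: Wide centrifuge tube with ribbed white screw cap, 97 mm tall. From above: a plain white disc, 32 mm. Take it by the cap, 78-95 mm above the foot, 32 mm wide. 70 g. Shank 26 mm, foot rounded: cannot stand on the bench. Origin: lowest point of the foot; z up its axis; yaw free. The two capped loads are alike. Starts seated in a rotor cup, opposite another kind
- slim_1: Dark grey sleeve (31 mm collar, 54 mm high) carrying a slender tube, 100 mm tall. From above: white disc of 19 mm in a grey ring. Take it by the tube's cap, 81-99 mm above the foot, 19 mm wide. 50 g. Shank 26 mm, foot rounded: cannot stand on the bench. Origin: lowest point of the foot; z up its axis; yaw free. The two slim loads are alike. Starts seated in a rotor cup, opposite another kind
- slim_2: Dark grey sleeve (31 mm collar, 54 mm high) carrying a slender tube, 100 mm tall. From above: white disc of 19 mm in a grey ring. Take it by the tube's cap, 81-99 mm above the foot, 19 mm wide. 50 g. Shank 26 mm, foot rounded: cannot stand on the bench. Origin: lowest point of the foot; z up its axis; yaw free. The two slim loads are alike. Starts seated in a rotor cup, opposite another kind
- micro_1: Dark grey adapter with four tiny lidded tubes, 83 mm tall. From above: grey disc, 31 mm, with four pale dots. Take it by the grey head, 55-79 mm above the foot, 31 mm wide. 60 g. Shank 26 mm, foot rounded: cannot stand on the bench. Origin: lowest point of the foot; z up its axis; yaw free. The two micro loads are alike. Starts seated in a rotor cup, opposite another kind
- micro_2: Dark grey adapter with four tiny lidded tubes, 83 mm tall. From above: grey disc, 31 mm, with four pale dots. Take it by the grey head, 55-79 mm above the foot, 31 mm wide. 60 g. Shank 26 mm, foot rounded: cannot stand on the bench. Origin: lowest point of the foot; z up its axis; yaw free. The two micro loads are alike. Starts seated in a rotor cup, opposite another kind
There are look-alikes about, which are no part of the job. Leave any yellow look-alike of the capped_2 alone.

How it is judged (in metres and radians):
At the end, for the whole second after the job is handed in: All six loads stand in the rotor's cups, the two of each kind in opposite cups (160 mm apart, within 10 mm), each 80 mm from the rotor's axis within 10 mm, its foot within 6 mm of the cup's floor, within 0.17 rad of upright, at rest (horizontal distance between capped_1 and capped_2 between 0.15 and 0.17 m and horizontal distance between slim_1 and slim_2 between 0.15 and 0.17 m and horizontal distance between micro_1 and micro_2 between 0.15 and 0.17 m and horizontal distance between capped_1 and rotor between 0.07 and 0.09 m and z of capped_1 in the frame of rotor between 0.016 and 0.028 m and angle between each of capped_1, capped_2, slim_1, slim_2, micro_1, micro_2's own z axis and vertical below 0.17 rad and linear speed of each of capped_1, capped_2, slim_1, slim_2, micro_1, micro_2 below 0.02 m/s and horizontal distance between capped_2 and rotor between 0.07 and 0.09 m and z of capped_2 in the frame of rotor between 0.016 and 0.028 m and horizontal distance between slim_1 and rotor between 0.07 and 0.09 m and z of slim_1 in the frame of rotor between 0.016 and 0.028 m and horizontal distance between slim_2 and rotor between 0.07 and 0.09 m and z of slim_2 in the frame of rotor between 0.016 and 0.028 m and horizontal distance between micro_1 and rotor between 0.07 and 0.09 m and z of micro_1 in the frame of rotor between 0.016 and 0.028 m and horizontal distance between micro_2 and rotor between 0.07 and 0.09 m and z of micro_2 in the frame of rotor between 0.016 and 0.028 m); the robot touches nothing.
It fails at once if a load is tipped over (more than 0.7 rad from upright) (angle between any of capped_1, capped_2, slim_1, slim_2, micro_1, micro_2's own z axis and vertical above 0.7 rad).
It also fails if it takes over 99 s, if anything falls off the work surface, if the arm or the gripper's body presses on something with over 40 N, if the wrist force passes 120 N, or if a joint passes its speed limit or range.

## Working session

There is one attempt and no reset: what is moved stays moved. The work goes in short steps, Python scripts to look and compute and a shell command to move; the robot and the scene stay as the last step left them, time stands still between calls to the robot, and variables do not carry over. Pictures are saved under pics/ and viewed, about 12 in all and at most 16, crops included, and the job is handed in when it is done.

```bash
ls; mkdir -p pics; python3 - <<'E'
from station import *
import cv2,json
for n in("top","side"):
    im,d=get_image(n); cv2.imwrite(f"pics/{n}0.png",im[:,:,::-1])
    c=camera_params(n); print(n,c)
s=manip.get_state(); print({k:s[k] for k in("clock","tool_pos","orientation","width","joint_pos")})
E
```

```text
pics
top {'camera_matrix': array([[440.52788334,   0.        , 286.43069384],
       [  0.        , 440.52788334, 208.51747948],
       [  0.        ,   0.        ,   1.        ]]), 'view': array([[ 9.08193684e-03, -9.99958046e-01, -1.19388175e-03,
        -8.48399524e-01],
       [-9.79910808e-01, -8.66197288e-03, -1.99248032e-01,
         5.02434484e+02],
       [ 1.99229331e-01,  2.97945568e-03, -9.79948364e-01,
         1.07923450e+03],
       [ 0.00000000e+00,  0.00000000e+00,  0.00000000e+00,
         1.00000000e+00]])}
side {'camera_matrix': array([[389.18163888,   0.        , 285.7763024 ],
       [  0.        , 389.18163888, 208.81520922],
       [  0.        ,   0.        ,   1.        ]]), 'view': array([[-9.41209760e-01,  3.37209152e-01,  2.03513155e-02,
         5.09007392e+02],
       [ 2.17071991e-01,  6.49846964e-01, -7.28408316e-01,
        -7.16336750e+01],
       [-2.58851191e-01, -6.81167315e-01, -6.84840966e-01,
         1.12302897e+03],
       [ 0.00000000e+00,  0.00000000e+00,  0.00000000e+00,
         1.00000000e+00]])}
{'clock': 0.1, 'tool_pos': array([ 221.36610838, -502.70103508,  203.11650912]), 'orientation': array([ 0.59263242, -0.59186154,  0.38697838, -0.38566108]), 'width': 1.0022552966192995, 'joint_pos': array([ 1.11428928,  0.31167002,  0.01401165,  1.51289661, -0.00439121,
        1.31921506, -0.0272454 ])}
```

View pics/top0.png

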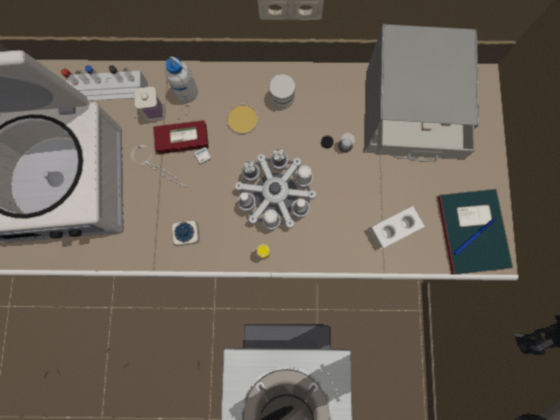

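View pics/side0.png

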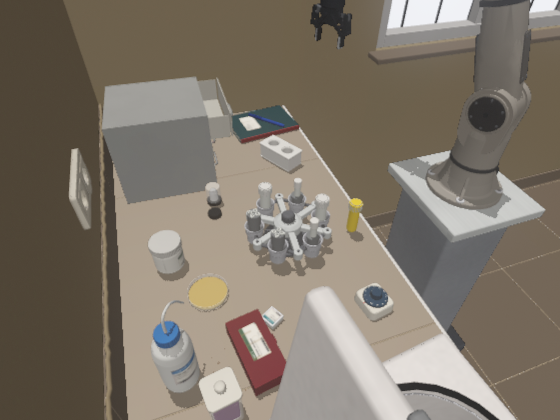

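```bash
cat > h.py <<'E'
from station import *
import numpy as np, cv2
from scipy.spatial.transform import Rotation as Ro
def proj(n,p):
    c=camera_params(n);q=c["view"]@np.append(p,1);u=c["camera_matrix"]@q[:3];return u[:2]/u[2]
def atz(n,px,z):
    c=camera_params(n);K=c["camera_matrix"];V=c["view"];R,t=V[:3,:3],V[:3,3]
    o=-R.T@t;r=R.T@np.linalg.inv(K)@np.array([px[0],px[1],1]);return o+r*(z-o[2])/r[2]
def tool():
    s=manip.get_state();q=s["orientation"];return s["tool_pos"],Ro.from_quat([q[1],q[2],q[3],q[0]]).as_matrix(),s
E
python3 - <<'E'
from h import *
p,R,s=tool();print(R.round(3))
get_image("top")
for t,z in(("capped_1",119),("slim_1",122),("micro_1",105),("rotor",64),("holder",50)):
    for m in masks_of(t,"top"):
        print(t,round(m["p"],2),np.round(m["position"]),m["mask"].sum(),atz("top",m["position"],z).round(0))
E
```

```text
[[ 0.403 -0.001  0.915]
 [-0.915  0.002  0.403]
 [-0.002 -1.    -0.   ]]
capped_1 0.55 [303. 171.] 202 [582. -36. 119.]
capped_1 0.54 [270. 220.] 143 [461.  44. 119.]
capped_1 0.51 [264. 250.] 142 [388.  57. 119.]
slim_1 0.65 [301. 208.] 172 [490. -31. 122.]
slim_1 0.59 [244. 201.] 150 [505. 107. 122.]
micro_1 0.73 [280. 159.] 134 [617.  19. 105.]
micro_1 0.55 [252. 170.] 172 [589.  89. 105.]
rotor 0.69 [274. 192.] 3012 [544.  35.  64.]
holder 0.65 [400. 227.] 1235 [ 457. -286.   50.]
```

```bash
python3 - <<'E'
from h import *
from scipy.optimize import least_squares
im,d=get_image("top")
c=im[140:270,215:440]; cv2.imwrite("pics/c1.png",cv2.resize(c,None,fx=3.5,fy=3.5,interpolation=cv2.INTER_CUBIC)[:,:,::-1])
P=[];
for t,z in(("capped_1",119),("slim_1",122),("micro_1",105)):
    for m in masks_of(t,"top"):
        P.append((t,m["position"],atz("top",m["position"],z)))
Q=np.array([p[2][:2] for p in P if p[1][1]<240])
f=lambda v:[ (lambda a:np.hypot(*(q-v[:2]-80*np.array([np.cos(a),np.sin(a)]))))( v[2]+np.pi/3*np.round((np.arctan2(*(q-v[:2])[::-1])-v[2])/(np.pi/3))) for q in Q]
b=min((least_squares(f,[544,35,a]) for a in np.linspace(0,1,6)),key=lambda r:r.cost)
print(b.x,np.degrees(b.x[2]),np.round(b.fun,1))
m=masks_of("holder","top")[0]["mask"]; print(cv2.minAreaRect(np.argwhere(m)[:,::-1].astype(np.float32)))
E
```

```text
[ 5.20590982e+02 -2.55324280e+01  2.48106364e-01] 14.2154475391499 [ 12.3  33.1  54.8  60.7 167.9  59.7  34.1]
((396.2190856933594, 227.27554321289062), (25.49995231628418, 50.81101989746094), 61.821407318115234)
```

View pics/c1.png

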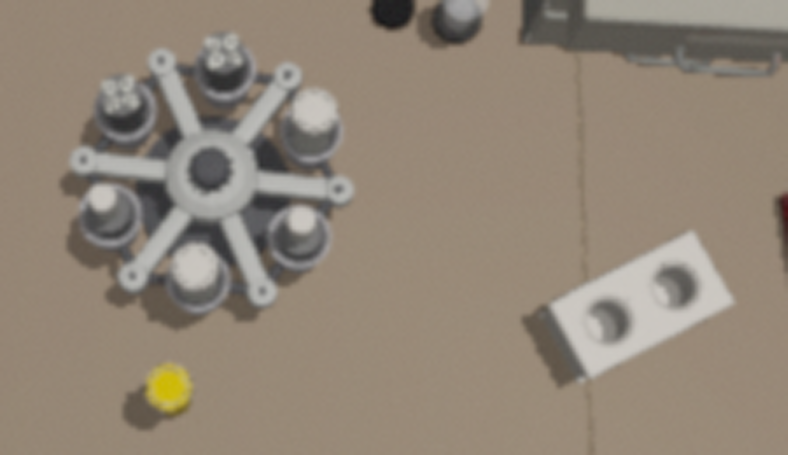

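The crop shows the rotor ring, clockwise from the top:
- micro at (279,159)
- capped at (304,175)
- slim at (301,206)
- capped at (271,217)
- slim at (246,200)
- micro at (250,170)

The yellow capped tube at (264,250) and the loose grey tube at (346,143) are outside the rotor, so they are look-alikes and I'll leave them. The loads I want are the ones seated in cups.

Plan: capped (271,217) → holder, micro (250,170) → its cup, slim (246,200) → micro's cup, capped → slim's cup.

```bash
cat >> h.py <<'E'
from scipy.optimize import least_squares
def cloud(n):
    im,d=get_image(n);c=camera_params(n);K=c["camera_matrix"];V=c["view"]
    v,u=np.mgrid[:420,:560];p=np.stack([(u-K[0,2])/K[0,0]*d,(v-K[1,2])/K[1,1]*d,d],-1)
    W=(p-V[:3,3])@V[:3,:3];W[d<=0]=np.nan;return im,W
def blobs(W,lo,hi,x0,x1,y0,y1,mn=8):
    m=(W[...,2]>lo)&(W[...,2]<hi)&(W[...,0]>x0)&(W[...,0]<x1)&(W[...,1]>y0)&(W[...,1]<y1)
    n,l,st,ce=cv2.connectedComponentsWithStats(m.astype(np.uint8))
    r=[]
    for i in range(1,n):
        if st[i,4]>=mn:
            e=cv2.minEnclosingCircle(np.argwhere(l==i)[:,::-1].astype(np.float32))
            w=W[l==i];r.append((np.round(ce[i]),st[i,4],w.mean(0).round(1),np.round((w.max(0)+w.min(0))/2,1)))
    return r
E
python3 - <<'E'
from h import *
for n in("top","side"):
    im,W=cloud(n)
    print(n)
    for b in blobs(W,97,130,420,660,-80,160): print(*b)
    m=(abs(W[...,2]-50)<4)&(abs(W[...,0]-457)<70)&(abs(W[...,1]+286)<80)
    if m.sum()>20:
        c,s,a=cv2.minAreaRect(W[m][:,:2].astype(np.float32)); print("holder",m.sum(),c,s,a)
    k=(W[...,2]>78)&(W[...,2]<92)&(np.hypot(W[...,0]-538,W[...,1]-33)<25); print("knob",W[k].mean(0),k.sum())
E
```

```text
top
[278. 155.] 118 [629.   24.9 103.4] [629.5  24.7 103.3]
[249. 167.] 122 [596.6  97.7 104.1] [597.2  97.9 103.8]
[304. 172.] 157 [580.4 -39.5 116.8] [582.4 -40.1 111.6]
[244. 197.] 57 [516.4 105.9 120. ] [517.1 106.4 114.8]
[301. 203.] 58 [501.7 -30.5 120.8] [502.7 -30.4 115.8]
[270. 216.] 154 [469.3  41.7 117.2] [469.8  41.8 111.4]
holder 861 (459.017333984375, -279.9156494140625) (61.91023254394531, 121.85578155517578) 27.59828758239746
knob [548.08104198  32.83654453  85.27088716] 107
side
[297. 183.] 82 [505.7 -24.5 114.2] [504.1 -26.6 111. ]
[264. 189.] 172 [585.2 -31.6 113.2] [583.4 -36.  109.7]
[322. 200.] 180 [474.1  49.4 113.5] [472.1  44.7 108.9]
[253. 213.] 119 [631.2  29.9 102.5] [630.3  28.4 102.2]
[314. 223.] 100 [520.3 112.5 115. ] [519.3 109.6 110.7]
[277. 233.] 137 [598.8 102.6 102.5] [598.6 100.3 102.1]
holder 407 (461.0102233886719, -278.69989013671875) (63.703956604003906, 123.73028564453125) 27.78052520751953
knob [550.28813294  38.99428828  84.18472799] 88
```

```bash
cat > go.py <<'E'
import sys
from h import *
p,R,s=tool()
t=np.array([float(a) for a in sys.argv[1:4]])
print("shift cm",(R.T@(t-p)/10).round(2),"dist",np.linalg.norm(t-p).round(0),"rows",np.ceil(np.linalg.norm(t-p)/41.7),"w",round(s["width"],2),"F",s["ft_force"].round(1),"t",round(s["clock"],1),"xyz",p.round(1),"xax",R[:,0].round(3))
E
python3 go.py 470.4 42.4 205
```

```text
shift cm [-39.92  -0.09  44.76] dist 600.0 rows 15.0 w 1.0 F [-0.   0.8 -0.1] t 0.8 xyz [ 221.7 -503.4  204.1] xax [ 0.403 -0.915  0.   ]
```

```bash

python3 -m inch '[{"grip":0.3,"translation":[-20,0,22.5],"twist":0},{"grip":0.3,"translation":[-20,0,22.5],"twist":0},{"grip":0.3,"translation":[-20,0,22.5],"twist":0},{"grip":0.3,"translation":[-20,0,22.5],"twist":0},{"grip":0.3,"translation":[-20,0,22.5],"twist":0},{"grip":0.3,"translation":[-20,0,22.5],"twist":0},{"grip":0.3,"translation":[-20,0,22.5],"twist":0},{"grip":0.3,"translation":[-20,0,22.5],"twist":0}]' 30
python3 -m inch '[{"grip":0.3,"translation":[-19.9,0,22.3],"twist":0},{"grip":0.3,"translation":[-19.9,0,22.3],"twist":0},{"grip":0.3,"translation":[-19.9,0,22.3],"twist":0},{"grip":0.3,"translation":[-19.9,0,22.3],"twist":0},{"grip":0.3,"translation":[-19.9,0,22.3],"twist":0},{"grip":0.3,"translation":[-19.9,0,22.3],"twist":0},{"grip":0.3,"translation":[-19.9,0,22.3],"twist":0},{"grip":0.3,"translation":[-19.9,0,22.3],"twist":0}]'
python3 go.py 470.4 42.4 97
```

```text
clock: 1.42
tool_pos: [350.4, -221.8, 204.6]
orientation: [0.596, -0.593, 0.383, -0.383]
ft_force: [0.4, -0.3, -0.0]
width: 0.649
clock: 2.08
tool_pos: [472.6, 51.6, 204.8]
orientation: [0.597, -0.592, 0.383, -0.382]
ft_force: [-0.7, 1.5, -0.1]
width: 0.653
shift cm [ 0.8  10.77 -0.64] dist 108.0 rows 3.0 w 0.65 F [-0.7  1.5 -0.1] t 2.1 xyz [472.6  51.6 204.8] xax [ 0.414 -0.91  -0.005]
```

```bash

python3 -m inch '[{"grip":0.3,"translation":[0,0,0],"twist":0},{"grip":0.3,"translation":[0,0,0],"twist":0},{"grip":0.3,"translation":[0,0,0],"twist":0}]'
python3 go.py 470.4 42.4 97
```

```text
clock: 2.33
tool_pos: [470.5, 40.1, 203.8]
orientation: [-0.591, 0.592, -0.387, 0.387]
ft_force: [0.2, -1.2, -0.0]
width: 0.651
shift cm [-0.22 10.68  0.1 ] dist 107.0 rows 3.0 w 0.65 F [ 0.2 -1.2 -0. ] t 2.3 xyz [470.5  40.1 203.8] xax [ 0.4   -0.916  0.001]
```

```bash

python3 -m inch '[{"grip":0.3,"translation":[0,3,0],"twist":0},{"grip":0.3,"translation":[0,5,0],"twist":0},{"grip":0.3,"translation":[0,6,0],"twist":0},{"grip":0.3,"translation":[0,6,0],"twist":0}]'
python3 go.py 470.4 42.4 97
python3 - <<'E'
from h import *
o=[]
for n,(u,v) in(("top",(270,216)),("side",(322,195))):
    im,d=get_image(n); o.append(cv2.resize(im[v-50:v+50,u-50:u+50],(400,400),interpolation=cv2.INTER_CUBIC))
cv2.imwrite("pics/c2.png",np.hstack(o)[:,:,::-1])
E
python3 go.py 470.4 42.4 97
```

```text
clock: 2.67
tool_pos: [468.5, 39.9, 141.8]
orientation: [-0.59, 0.593, -0.389, 0.386]
ft_force: [-0.1, -0.2, 0.1]
width: 0.65
shift cm [-0.14  4.48  0.3 ] dist 45.0 rows 2.0 w 0.65 F [-0.1 -0.2  0.1] t 2.7 xyz [468.5  39.9 141.8] xax [ 0.4   -0.917 -0.001]
shift cm [-0.13  4.76 -0.02] dist 48.0 rows 2.0 w 0.65 F [-0.8  0.2  0.5] t 2.8 xyz [471.1  41.3 144.6] xax [ 0.401 -0.916  0.001]
```

View pics/c2.png

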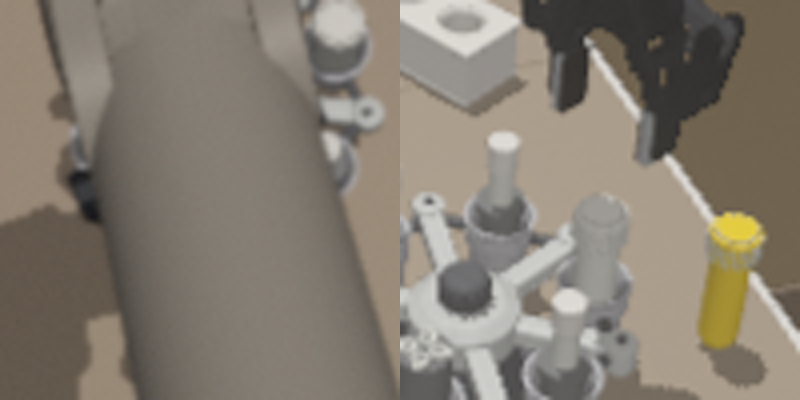

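The side crop shows the fingertips at about (324,177), straddling a point above the capped load's cap at (322,196). The yellow tube is clear.

```bash

python3 -c "
from h import *
for z in(135,140,145):print(proj('side',[470.4,42.4,z]))"
python3 -m inch '[{"grip":0.3,"translation":[-0.1,3,0],"twist":0},{"grip":0.3,"translation":[-0.1,4.6,0],"twist":0},{"grip":0.3,"translation":[-0.1,4.6,0],"twist":0},{"grip":-0.4,"translation":[-0.1,4.6,0],"twist":0},{"grip":-0.4,"translation":[-0.1,4.6,0],"twist":0},{"grip":-0.4,"translation":[-0.1,4.6,0],"twist":0},{"grip":-0.4,"translation":[-0.1,4.6,0],"twist":0},{"grip":-0.4,"translation":[-0.1,4.6,0],"twist":0}]' 35
python3 go.py 470.4 42.4 97
```

```text
[322.62207909 190.98900399]
[322.81120415 189.30224308]
[323.0018127 187.6022513]
clock: 3.43
tool_pos: [471.3, 43.4, 99.1]
orientation: [0.593, -0.592, 0.386, -0.387]
ft_force: [-0.2, 0.3, 0.9]
width: 0.3
shift cm [ 0.05  0.21 -0.12] dist 2.0 rows 1.0 w 0.3 F [-0.2  0.3  0.9] t 3.4 xyz [471.3  43.4  99.1] xax [ 0.403 -0.915  0.001]
```

```bash

python3 - <<'E'
from h import *
im,W=cloud("side");cv2.imwrite("pics/c3.png",cv2.resize(im[120:250,240:400],None,fx=4,fy=4,interpolation=cv2.INTER_CUBIC)[:,:,::-1])
p,R,s=tool();print(p,proj("side",p),s["joint_pos"])
for b in blobs(W,97,130,440,520,0,160): print(*b)
E
```

```text
[471.03509539  43.33013879  98.84640089] [321.2062036  203.11984874] [ 0.30216114  0.28836206 -0.51710423  1.85696412  0.16455555  1.0367721
 -1.4370605 ]
[321. 201.] 154 [476.3  50.5 113.3] [473.6  47.2 113.7]
[316. 222.] 48 [515.9 112.5 116.5] [515.2 109.1 111.1]
```

View pics/c3.png

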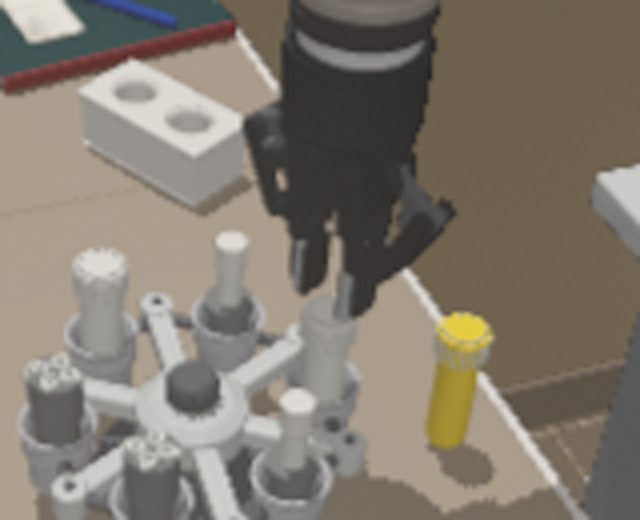

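```bash

python3 - <<'E'
from h import *
im,W=cloud("side")
for (u,v) in((315,188),(317,191),(326,193),(328,197),(327,190),(321,199),(322,205),(316,180),(335,185)): print((u,v),im[v,u],W[v,u].round(0))
m=(W[...,2]<220)&(W[...,2]>122)&(np.hypot(W[...,0]-471,W[...,1]-43)<70)
for lo in range(105,215,10):
    k=(W[...,2]>lo)&(W[...,2]<lo+10)&(np.hypot(W[...,0]-471,W[...,1]-43)<70)&(im.sum(-1)<220); 
    if k.sum(): print(lo,k.sum(),W[k].min(0).round(0),W[k].max(0).round(0))
E
```

```text
(315, 188) [83 81 80] [488.  37. 145.]
(317, 191) [58 54 51] [480.  33. 130.]
(326, 193) [120 121 120] [475.  67. 150.]
(328, 197) [59 57 55] [470.  69. 139.]
(327, 190) [112 112 111] [472.  65. 157.]
(321, 199) [157 154 149] [475.  48. 117.]
(322, 205) [152 149 144] [477.  59. 108.]
(316, 180) [93 92 91] [485.  33. 164.]
(335, 185) [54 52 50] [466.  87. 187.]
125 16 [467.  27. 126.] [487.  37. 135.]
135 34 [456.  29. 135.] [487.  73. 145.]
145 40 [456.  28. 145.] [486.  71. 155.]
155 35 [458.  27. 155.] [486.  72. 165.]
165 59 [460.  15. 166.] [497.  89. 175.]
175 137 [446.   1. 175.] [501.  92. 185.]
185 104 [443.  -2. 185.] [502.  98. 195.]
195 154 [438.  -2. 195.] [505. 102. 205.]
205 127 [436.  -4. 205.] [506. 106. 215.]
```

Depth puts the fingertips at z≈130, about 35 mm above where the reported TCP implies, so the fingers closed above the cap. I'll reopen, go lower in small steps and watch the force.

```bash

python3 -m inch '[{"grip":0.3,"translation":[0,0,0],"twist":0},{"grip":0.3,"translation":[0,0,0],"twist":0},{"grip":0.3,"translation":[0,0,0],"twist":0},{"grip":0.3,"translation":[0,1,0],"twist":0},{"grip":0.3,"translation":[0,2,0],"twist":0},{"grip":0.3,"translation":[0,2,0],"twist":0},{"grip":0.3,"translation":[0,2,0],"twist":0}]' 35
cat > tips.py <<'E'
from h import *
im,W=cloud("side")
p,R,s=tool();print(p.round(1),s["ft_force"].round(1),round(s["width"],3))
for lo in range(70,170,10):
    k=(W[...,2]>lo)&(W[...,2]<lo+10)&(np.hypot(W[...,0]-p[0],W[...,1]-p[1])<60)&(im.sum(-1)<220)&(im.max(-1)-im.min(-1)<15)
    if k.sum(): print(lo,k.sum(),W[k].min(0).round(0),W[k].max(0).round(0))
E
python3 tips.py
```

```text
clock: 4.12
tool_pos: [469.2, 43.1, 76.8]
orientation: [-0.592, 0.593, -0.387, 0.385]
ft_force: [1.1, -0.5, -0.3]
width: 0.647
[469.8  43.3  77.4] [-0.3 -0.4  0.6] 0.653
100 2 [479.  16. 109.] [482.  18. 110.]
110 23 [450.  13. 111.] [489.  84. 120.]
120 33 [448.  15. 120.] [490.  85. 130.]
130 43 [449.  13. 130.] [491.  85. 140.]
140 34 [457.  13. 140.] [495.  86. 150.]
150 77 [440.   0. 150.] [504. 102. 160.]
160 115 [439. -12. 160.] [505. 102. 170.]
```

```bash

python3 -m inch '[{"grip":0.3,"translation":[0,1,0],"twist":0},{"grip":0.3,"translation":[0,1.8,0],"twist":0},{"grip":0.3,"translation":[0,1.8,0],"twist":0},{"grip":-0.6,"translation":[0,1.8,0],"twist":0},{"grip":-0.6,"translation":[0,1.8,0],"twist":0},{"grip":-0.6,"translation":[0,1.8,0],"twist":0},{"grip":-0.6,"translation":[0,1.8,0],"twist":0},{"grip":-0.6,"translation":[0,1.8,0],"twist":0}]' 35
python3 tips.py
```

```text
clock: 4.83
tool_pos: [470.6, 43.3, 60.3]
orientation: [0.592, -0.592, 0.386, -0.386]
ft_force: [-0.1, -0.4, -1.3]
width: 0.356
[470.6  43.2  60.2] [ 0.8  0.3 -0.2] 0.357
90 5 [458.  34.  91.] [485.  73. 100.]
100 20 [455.  32. 100.] [486.  73. 109.]
110 24 [457.  29. 110.] [487.  73. 120.]
120 28 [464.  26. 120.] [493.  75. 130.]
130 80 [451.  11. 130.] [499.  90. 140.]
140 112 [442.  -4. 140.] [502.  96. 150.]
150 121 [444.  -2. 150.] [504.  98. 160.]
160 120 [439.  -2. 160.] [506. 102. 170.]
```

```bash

python3 -m inch '[{"grip":-0.6,"translation":[0,-1,0],"twist":0},{"grip":-0.6,"translation":[0,-3,0],"twist":0},{"grip":-0.6,"translation":[0,-5.5,0],"twist":0},{"grip":-0.6,"translation":[0,-8,0],"twist":0},{"grip":-0.6,"translation":[0,-10.5,0],"twist":0},{"grip":-0.6,"translation":[0,-12,0],"twist":0},{"grip":-0.6,"translation":[0,-12,0],"twist":0}]' 35
python3 go.py 447 -255 180
```

```text
clock: 5.47
tool_pos: [473.5, 44.0, 184.6]
orientation: [0.594, -0.59, 0.384, -0.389]
ft_force: [0.7, 0.6, -0.8]
width: 0.358
shift cm [ 26.29   0.43 -14.49] dist 300.0 rows 8.0 w 0.36 F [ 0.7  0.6 -0.8] t 5.5 xyz [473.5  44.  184.6] xax [ 0.403 -0.915  0.003]
```

```bash

python3 -m inch '[{"grip":-0.6,"translation":[2,0,-1.1],"twist":0},{"grip":-0.6,"translation":[5,0,-2.7],"twist":0},{"grip":-0.6,"translation":[8.5,0,-4.6],"twist":0},{"grip":-0.6,"translation":[12,0,-6.5],"twist":0},{"grip":-0.6,"translation":[15.5,0,-8.3],"twist":0},{"grip":-0.6,"translation":[19,0,-10.2],"twist":0},{"grip":-0.6,"translation":[22,0,-11.8],"twist":0},{"grip":-0.6,"translation":[24.5,0,-13.2],"twist":0}]'
python3 -m inch '[{"grip":-0.6,"translation":[1.5,0,-0.8],"twist":0},{"grip":-0.6,"translation":[1.8,0,-1],"twist":0},{"grip":-0.6,"translation":[1.8,0,-1],"twist":0},{"grip":-0.6,"translation":[1.8,0,-1],"twist":0}]'
python3 go.py 447 -255 180
python3 - <<'E'
from h import *
im,W=cloud("side");cv2.imwrite("pics/c4.png",cv2.resize(im[70:210,200:340],None,fx=4,fy=4,interpolation=cv2.INTER_CUBIC)[:,:,::-1])
E
python3 go.py 447 -255 180
```

```text
clock: 6.13
tool_pos: [446.8, -237.4, 179.3]
orientation: [-0.591, 0.592, -0.388, 0.387]
ft_force: [0.2, -0.7, -1.0]
width: 0.357
clock: 6.47
tool_pos: [446.6, -252.5, 179.6]
orientation: [0.593, -0.592, 0.386, -0.385]
ft_force: [0.8, 0.4, -0.0]
width: 0.361
shift cm [ 0.24 -0.04 -0.07] dist 3.0 rows 1.0 w 0.36 F [ 0.8  0.4 -0. ] t 6.5 xyz [ 446.6 -252.5  179.6] xax [ 0.405 -0.914 -0.002]
shift cm [ 0.28 -0.02 -0.12] dist 3.0 rows 1.0 w 0.35 F [ 0.2  0.  -1.1] t 6.5 xyz [ 447.  -252.   179.8] xax [ 0.406 -0.914 -0.002]
```

View pics/c4.png

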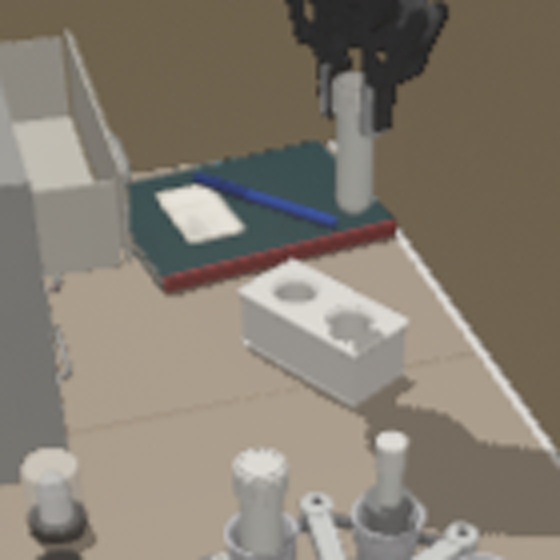

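The tube hangs upright with its foot at px (288,123), above the near holder hole at px (288,151). The two hole centres in the crop are (296,291) and (352,325). I'll compare the same points numerically in both cameras.

```bash
python3 - <<'E'
from h import *
print("hole side",atz("side",(200+352/4,70+325/4),50),atz("side",(200+296/4,70+291/4),50))
im,W=cloud("side")
k=(W[...,2]>144)&(W[...,2]<205)&(np.hypot(W[...,0]-447,W[...,1]+255)<30)&(im.min(-1)>90)
for lo in range(140,220,10):
    q=k&(W[...,2]>lo)&(W[...,2]<lo+10)
    if q.sum()>3: print(lo,q.sum(),W[q].mean(0).round(1),W[q].min(0).round(1),W[q].max(0).round(1))
im,W=cloud("top");cv2.imwrite("pics/hold.png",im[:,:,::-1])
m=masks_of("holder","top")[0];print(m["p"],m["mask"].sum())
for px in((215+607/3.5,140+321/3.5),(215+676/3.5,140+287/3.5)): print("hole top",atz("top",px,50))
print(proj("side",[447,-252,142]))
E
```

```text
hole side [ 448.12313791 -242.41715919   50.        ] [ 473.04154863 -297.01500095   50.        ]
140 8 [ 449.  -243.1  148.4] [ 437.8 -248.   146. ] [ 457.4 -238.6  149.8]
150 24 [ 451.1 -242.9  155. ] [ 437.4 -250.7  151. ] [ 460.8 -236.3  159.6]
160 29 [ 451.3 -241.5  164.3] [ 439.  -249.9  160.1] [ 461.2 -234.3  169.9]
170 31 [ 452.  -241.7  174.7] [ 439.5 -249.6  170.2] [ 461.3 -235.5  180. ]
180 30 [ 451.7 -241.4  184.9] [ 440.4 -251.6  180.3] [ 461.7 -233.4  189.8]
190 31 [ 452.2 -242.3  194.7] [ 440.3 -252.9  190.3] [ 460.7 -236.7  199.3]
200 11 [ 454.3 -241.9  202.1] [ 444.5 -246.9  200.3] [ 461.8 -237.5  204.1]
0.55 723
hole top [ 444.74738986 -255.75536956   50.        ]
hole top [ 470.20681818 -306.92142034   50.        ]
[288.00685323 121.82180578]
```

```bash

python3 -m inch '[{"grip":-0.6,"translation":[0.25,2,-0.1],"twist":0},{"grip":-0.6,"translation":[0.25,5,-0.1],"twist":0},{"grip":-0.6,"translation":[0.25,7.5,-0.1],"twist":0},{"grip":-0.6,"translation":[0.25,8.2,-0.1],"twist":0},{"grip":-0.6,"translation":[0.25,8.5,-0.1],"twist":0},{"grip":-0.6,"translation":[0.25,9.2,-0.1],"twist":0},{"grip":-0.6,"translation":[0.25,10,-0.1],"twist":0},{"grip":-0.6,"translation":[0.25,10,-0.1],"twist":0}]'
python3 go.py 447 -255 44
```

```text
clock: 7.33
tool_pos: [446.5, -257.2, 79.7]
orientation: [-0.592, 0.592, -0.386, 0.386]
ft_force: [0.0, 0.2, -0.8]
width: 0.357
shift cm [-0.18  3.57  0.13] dist 36.0 rows 1.0 w 0.36 F [ 0.   0.2 -0.8] t 7.3 xyz [ 446.5 -257.2   79.7] xax [ 0.403 -0.915 -0.   ]
```

```bash

python3 -m inch '[{"grip":-0.6,"translation":[0,0.8,0],"twist":0},{"grip":-0.6,"translation":[0,1.8,0],"twist":0},{"grip":-0.6,"translation":[0,2.6,0],"twist":0},{"grip":-0.6,"translation":[0,3.2,0],"twist":0},{"grip":-0.6,"translation":[0,3.4,0],"twist":0},{"grip":-0.6,"translation":[0,3.4,0],"twist":0}]'
python3 go.py 447 -255 44
```

```text
clock: 7.83
tool_pos: [446.0, -257.4, 45.2]
orientation: [-0.592, 0.592, -0.387, 0.386]
ft_force: [-0.2, 0.8, -0.7]
width: 0.361
shift cm [-0.18  0.12  0.18] dist 3.0 rows 1.0 w 0.36 F [-0.2  0.8 -0.7] t 7.8 xyz [ 446.  -257.4   45.2] xax [ 0.403 -0.915 -0.001]
```

```bash

python3 -m inch '[{"grip":0.3,"translation":[0,0,0],"twist":0},{"grip":0.3,"translation":[0,0,0],"twist":0},{"grip":0.3,"translation":[0,0,0],"twist":0},{"grip":0.3,"translation":[0,-1.5,0],"twist":0},{"grip":0.3,"translation":[0,-4.5,0],"twist":0},{"grip":0.3,"translation":[0,-8.5,0],"twist":0},{"grip":0.3,"translation":[0,-11,0],"twist":0},{"grip":0.3,"translation":[0,-11,0],"twist":0}]'
python3 go.py 597 98.7 150
python3 - <<'E'
from h import *
im,W=cloud("side");cv2.imwrite("pics/c5.png",cv2.resize(im[70:210,200:340],None,fx=4,fy=4,interpolation=cv2.INTER_CUBIC)[:,:,::-1])
im,W=cloud("side")
for b in blobs(W,92,125,400,500,-320,-200):print(*b)
E
```

```text
clock: 8.5
tool_pos: [451.3, -259.6, 163.1]
orientation: [0.592, -0.592, 0.381, -0.391]
ft_force: [1.0, -0.6, -0.0]
width: 0.65
shift cm [-26.93   1.23  27.76] dist 387.0 rows 10.0 w 0.65 F [ 1.  -0.6 -0. ] t 8.5 xyz [ 451.3 -259.6  163.1] xax [ 0.403 -0.915  0.012]
[287. 135.] 82 [ 449.  -252.    99.8] [ 448.6 -254.1   98.6]
```

View pics/c5.png

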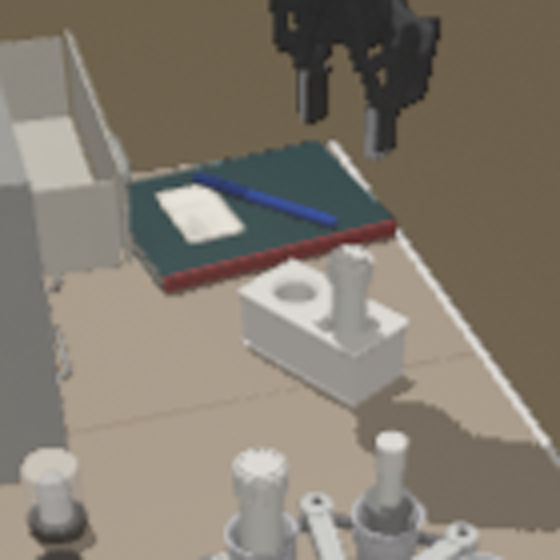

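Capped is parked upright, cap at crop (350,260). Next is the micro load at cup 54°.

```bash

python3 -m inch '[{"grip":0.3,"translation":[-2.5,0,2.7],"twist":0},{"grip":0.3,"translation":[-5.2,0,5.5],"twist":0},{"grip":0.3,"translation":[-8,0,8.5],"twist":0},{"grip":0.3,"translation":[-10.8,0,11.5],"twist":0},{"grip":0.3,"translation":[-13.6,0,14.5],"twist":0},{"grip":0.3,"translation":[-16.4,0,17.4],"twist":0},{"grip":0.3,"translation":[-19.2,0,20.4],"twist":0},{"grip":0.3,"translation":[-21.5,0,22.8],"twist":0}]'
python3 -m inch '[{"grip":0.3,"translation":[-2.4,0,2.6],"twist":0},{"grip":0.3,"translation":[-4.2,0,4.5],"twist":0},{"grip":0.3,"translation":[-5,0,5.3],"twist":0},{"grip":0.3,"translation":[-5,1.5,5.3],"twist":0},{"grip":0.3,"translation":[-5,3,5.3],"twist":0},{"grip":0.3,"translation":[-5,4,5.3],"twist":0},{"grip":0.3,"translation":[-5,4,5.3],"twist":0},{"grip":0.3,"translation":[-5,4,5.3],"twist":0}]'
python3 go.py 597 98.7 41; python3 tips.py
```

```text
clock: 9.27
tool_pos: [568.1, 35.0, 154.4]
orientation: [-0.593, 0.593, -0.387, 0.384]
ft_force: [-0.5, -1.0, -0.1]
width: 0.648
clock: 9.93
tool_pos: [596.0, 97.0, 114.9]
orientation: [-0.591, 0.593, -0.387, 0.386]
ft_force: [0.7, -0.4, 0.7]
width: 0.648
shift cm [-0.11  7.39  0.18] dist 74.0 rows 2.0 w 0.65 F [ 0.7 -0.4  0.7] t 9.9 xyz [596.   97.  114.9] xax [ 0.402 -0.916 -0.   ]
[596.9  97.5 116. ] [-0.9  0.9  0.9] 0.646
140 8 [599.  67. 146.] [617.  75. 150.]
150 37 [577.  67. 150.] [618. 138. 160.]
160 51 [575.  68. 160.] [617. 140. 170.]
```

```bash

python3 -m inch '[{"grip":0.3,"translation":[-0.1,2,0],"twist":0},{"grip":0.3,"translation":[-0.1,4.5,0],"twist":0},{"grip":0.3,"translation":[-0.1,6.5,0],"twist":0},{"grip":0.3,"translation":[-0.1,7.2,0],"twist":0},{"grip":0.3,"translation":[-0.1,7.2,0],"twist":0}]'
python3 -m inch '[{"grip":-0.6,"translation":[0,0,0],"twist":0},{"grip":-0.6,"translation":[0,0,0],"twist":0},{"grip":-0.6,"translation":[0,0,0],"twist":0},{"grip":-0.6,"translation":[0,0,0],"twist":0},{"grip":-0.6,"translation":[0,0,0],"twist":0}]' 35
python3 tips.py; python3 go.py 470.6 43 44
```

```text
clock: 10.4
tool_pos: [595.3, 98.5, 42.8]
orientation: [-0.591, 0.593, -0.387, 0.386]
ft_force: [-0.3, -0.4, 0.6]
width: 0.643
clock: 10.82
tool_pos: [598.2, 99.9, 46.1]
orientation: [0.593, -0.591, 0.385, -0.387]
ft_force: [-0.4, 0.5, 5.9]
width: 0.348
[598.1  99.9  46. ] [0.  1.  6.6] 0.356
70 3 [611.  90.  76.] [614.  91.  80.]
80 23 [582.  79.  81.] [617. 130.  90.]
90 22 [583.  87.  90.] [614. 130. 100.]
100 31 [590.  83. 100.] [614. 130. 110.]
110 40 [593.  67. 110.] [626. 141. 120.]
120 119 [570.  65. 120.] [629. 149. 130.]
130 71 [571.  61. 130.] [629. 153. 140.]
140 144 [567.  55. 140.] [631. 158. 150.]
150 101 [571.  51. 150.] [633. 158. 160.]
160 98 [582.  52. 160.] [634. 158. 170.]
shift cm [  0.07   0.15 -13.97] dist 140.0 rows 4.0 w 0.36 F [0.  1.  6.6] t 10.9 xyz [598.1  99.9  46. ] xax [ 0.403 -0.915  0.001]
```

```bash

python3 -m inch '[{"grip":-0.6,"translation":[0,-1,0],"twist":0},{"grip":-0.6,"translation":[0,-3,0],"twist":0},{"grip":-0.6,"translation":[0,-5.5,0],"twist":0},{"grip":-0.6,"translation":[0,-8,0],"twist":0},{"grip":-0.6,"translation":[0,-10.5,0],"twist":0},{"grip":-0.6,"translation":[0,-11.5,0],"twist":0},{"grip":-0.6,"translation":[0,-11.5,0],"twist":0},{"grip":-0.6,"translation":[0,-11.5,0],"twist":0}]' 35
python3 go.py 470.6 43 158
```

```text
clock: 11.53
tool_pos: [596.2, 99.2, 158.7]
orientation: [-0.592, 0.592, -0.386, 0.386]
ft_force: [-0.2, -1.6, -1.3]
width: 0.347
shift cm [  0.08   0.08 -13.76] dist 138.0 rows 4.0 w 0.35 F [-0.2 -1.6 -1.3] t 11.5 xyz [596.2  99.2 158.7] xax [ 0.403 -0.915  0.   ]
```

```bash

python3 -m inch '[{"grip":-0.6,"translation":[0,0,-2],"twist":0},{"grip":-0.6,"translation":[0,0,-5],"twist":0},{"grip":-0.6,"translation":[0,0,-8.5],"twist":0},{"grip":-0.6,"translation":[0,0,-11.5],"twist":0},{"grip":-0.6,"translation":[0,0,-13.2],"twist":0},{"grip":-0.6,"translation":[0,0,-13.8],"twist":0},{"grip":-0.6,"translation":[0,0,-13.8],"twist":0},{"grip":-0.6,"translation":[0,0,-13.8],"twist":0}]'
python3 - <<'E'
from h import *
im,W=cloud("side");cv2.imwrite("pics/c6.png",cv2.resize(im[110:260,230:380],None,fx=4,fy=4,interpolation=cv2.INTER_CUBIC)[:,:,::-1])
E
python3 go.py 470.6 43 46
```

```text
clock: 12.2
tool_pos: [470.4, 43.8, 158.3]
orientation: [-0.592, 0.592, -0.387, 0.386]
ft_force: [0.2, 0.1, -1.1]
width: 0.352
shift cm [ 0.11 11.25 -0.08] dist 113.0 rows 3.0 w 0.35 F [-0.9  0.6  0.2] t 12.2 xyz [470.9  44.3 158.5] xax [ 0.403 -0.915 -0.001]
```

View pics/c6.png

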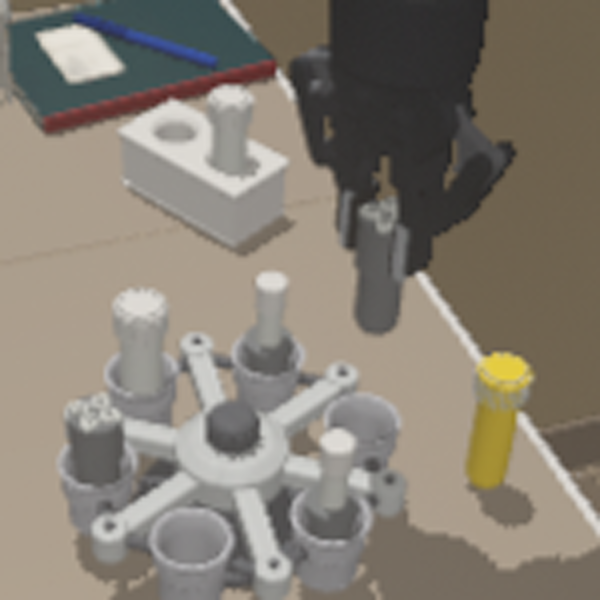

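The micro load hangs upright at crop (377,320), above its empty cup at (362,425). Lowering it now.

```bash

python3 -m inch '[{"grip":-0.6,"translation":[0.1,1.5,0],"twist":0},{"grip":-0.6,"translation":[0.1,4,0],"twist":0},{"grip":-0.6,"translation":[0.1,6,0],"twist":0},{"grip":-0.6,"translation":[0.1,7,0],"twist":0},{"grip":-0.6,"translation":[0.1,8,0],"twist":0},{"grip":-0.6,"translation":[0.1,8.5,0],"twist":0}]'
python3 -m inch '[{"grip":-0.6,"translation":[0,0.7,0],"twist":0},{"grip":-0.6,"translation":[0,1.5,0],"twist":0},{"grip":-0.6,"translation":[0,2.2,0],"twist":0},{"grip":-0.6,"translation":[0,2.6,0],"twist":0},{"grip":-0.6,"translation":[0,2.6,0],"twist":0}]'
python3 go.py 470.6 43 46
```

```text
clock: 12.75
tool_pos: [470.8, 43.4, 72.9]
orientation: [-0.592, 0.592, -0.387, 0.386]
ft_force: [0.0, 0.1, -1.1]
width: 0.354
clock: 13.17
tool_pos: [470.2, 42.8, 47.3]
orientation: [-0.592, 0.592, -0.387, 0.386]
ft_force: [-0.4, 0.2, -0.7]
width: 0.354
shift cm [-0.01  0.13  0.04] dist 1.0 rows 1.0 w 0.35 F [-0.4  0.2 -0.7] t 13.2 xyz [470.2  42.8  47.3] xax [ 0.403 -0.915 -0.   ]
```

```bash

python3 -m inch '[{"grip":0.3,"translation":[0,0,0],"twist":0},{"grip":0.3,"translation":[0,0,0],"twist":0},{"grip":0.3,"translation":[0,0,0],"twist":0},{"grip":0.3,"translation":[0,-1.5,0],"twist":0},{"grip":0.3,"translation":[0,-4.5,0],"twist":0},{"grip":0.3,"translation":[0,-8,0],"twist":0},{"grip":0.3,"translation":[0,-10,0],"twist":0},{"grip":0.3,"translation":[0,-10,0],"twist":0}]'
python3 -m inch '[{"grip":0.3,"translation":[-1,0,1.8],"twist":0},{"grip":0.3,"translation":[-3,0,5],"twist":0},{"grip":0.3,"translation":[-4,0,6.9],"twist":0},{"grip":0.3,"translation":[-4,0,6.9],"twist":0},{"grip":0.3,"translation":[-4,1,6.9],"twist":0},{"grip":0.3,"translation":[-4,2,6.9],"twist":0},{"grip":0.3,"translation":[-4,2,6.9],"twist":0},{"grip":0.3,"translation":[-4,2,6.9],"twist":0}]'
python3 tips.py; python3 go.py 517.3 106.8 64
```

```text
clock: 13.83
tool_pos: [475.0, 43.6, 153.6]
orientation: [0.595, -0.59, 0.383, -0.39]
ft_force: [0.2, 0.8, 0.1]
width: 0.648
clock: 14.5
tool_pos: [516.1, 105.4, 126.5]
orientation: [-0.591, 0.593, -0.388, 0.386]
ft_force: [0.2, 0.1, -0.2]
width: 0.654
[516.8 105.8 127.3] [ 0.2 -0.3  0.9] 0.65
150 4 [525.  78. 159.] [536.  85. 160.]
160 32 [497.  76. 161.] [537. 146. 170.]
shift cm [-0.08  6.33  0.1 ] dist 63.0 rows 2.0 w 0.65 F [ 0.2 -0.3  0.9] t 14.6 xyz [516.8 105.8 127.3] xax [ 0.402 -0.916  0.   ]
```

```bash

python3 -m inch '[{"grip":0.3,"translation":[-0.1,2,0.1],"twist":0},{"grip":0.3,"translation":[-0.1,4.5,0.1],"twist":0},{"grip":0.3,"translation":[-0.1,6,0.1],"twist":0},{"grip":0.3,"translation":[-0.1,6.3,0.1],"twist":0},{"grip":-0.9,"translation":[-0.1,6.3,0.1],"twist":0},{"grip":-0.9,"translation":[-0.1,6.3,0.1],"twist":0},{"grip":-0.9,"translation":[-0.1,6.3,0.1],"twist":0},{"grip":-0.9,"translation":[-0.1,6.3,0.1],"twist":0}]' 35
python3 -m inch '[{"grip":-0.9,"translation":[0,0,0],"twist":0},{"grip":-0.9,"translation":[0,0,0],"twist":0}]'
python3 go.py 597 98.7 64; python3 tips.py
```

```text
clock: 15.22
tool_pos: [519.5, 109.1, 66.7]
orientation: [0.593, -0.591, 0.386, -0.387]
ft_force: [0.4, 0.0, 1.8]
width: 0.206
clock: 15.38
tool_pos: [519.5, 109.1, 66.6]
orientation: [0.593, -0.591, 0.386, -0.387]
ft_force: [0.1, 1.6, 4.7]
width: 0.207
shift cm [4.08 0.28 6.68] dist 78.0 rows 2.0 w 0.21 F [0.1 1.6 4.7] t 15.4 xyz [519.5 109.1  66.6] xax [ 0.403 -0.915  0.001]
[519.4 109.1  66.5] [-1.3 -0.6  6.4] 0.212
90 5 [526. 103.  95.] [532. 105.  99.]
100 25 [506.  95. 102.] [535. 134. 110.]
110 25 [508.  93. 110.] [536. 134. 120.]
120 33 [509.  98. 120.] [534. 134. 130.]
130 39 [515.  98. 130.] [538. 148. 140.]
140 129 [503.  68. 140.] [548. 155. 150.]
150 97 [498.  66. 150.] [551. 159. 160.]
160 128 [499.  66. 160.] [552. 166. 170.]
```

```bash

python3 -m inch '[{"grip":-0.9,"translation":[0,-1,0],"twist":0},{"grip":-0.9,"translation":[0,-3,0],"twist":0},{"grip":-0.9,"translation":[0,-5.5,0],"twist":0},{"grip":-0.9,"translation":[0,-8,0],"twist":0},{"grip":-0.9,"translation":[0,-10.5,0],"twist":0},{"grip":-0.9,"translation":[0,-11.5,0],"twist":0},{"grip":-0.9,"translation":[0,-11.5,0],"twist":0},{"grip":-0.9,"translation":[0,-11.5,0],"twist":0}]' 35
python3 go.py 597.3 99 178
```

```text
clock: 16.1
tool_pos: [517.9, 108.3, 179.7]
orientation: [-0.592, 0.592, -0.386, 0.386]
ft_force: [-0.3, 0.8, -0.7]
width: 0.209
shift cm [4.05 0.16 6.89] dist 80.0 rows 2.0 w 0.21 F [-0.3  0.8 -0.7] t 16.1 xyz [517.9 108.3 179.7] xax [ 0.403 -0.915  0.   ]
```

```bash

python3 -m inch '[{"grip":-0.9,"translation":[0.8,0,1.4],"twist":0},{"grip":-0.9,"translation":[2,0,3.4],"twist":0},{"grip":-0.9,"translation":[3.2,0,5.4],"twist":0},{"grip":-0.9,"translation":[3.8,0,6.5],"twist":0},{"grip":-0.9,"translation":[4,0,6.9],"twist":0},{"grip":-0.9,"translation":[4,0,6.9],"twist":0},{"grip":-0.9,"translation":[4,0,6.9],"twist":0}]'
python3 - <<'E'
from h import *
im,W=cloud("side");cv2.imwrite("pics/c7.png",cv2.resize(im[110:260,210:360],None,fx=4,fy=4,interpolation=cv2.INTER_CUBIC)[:,:,::-1])
E
python3 go.py 597.3 99 66.6
```

```text
clock: 16.68
tool_pos: [595.8, 100.1, 178.4]
orientation: [-0.592, 0.593, -0.387, 0.385]
ft_force: [0.1, 0.3, 0.1]
width: 0.208
shift cm [ 0.18 11.24  0.12] dist 112.0 rows 3.0 w 0.21 F [0.1 0.4 0.3] t 16.7 xyz [595.8 100.2 179. ] xax [ 0.404 -0.915 -0.001]
```

View pics/c7.png

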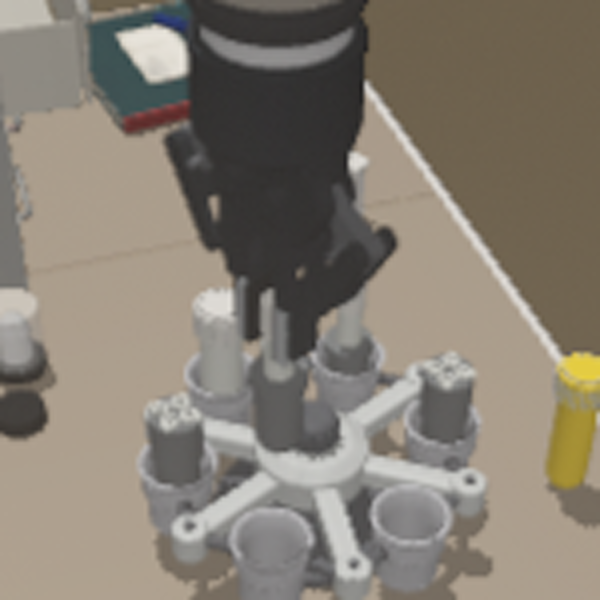

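The micro load is fully seated at crop (445,395). The slim load hangs upright at (280,400), above its cup at (272,540). Lowering it.

```bash

python3 -m inch '[{"grip":-0.9,"translation":[0.15,1.5,0.1],"twist":0},{"grip":-0.9,"translation":[0.15,4,0.1],"twist":0},{"grip":-0.9,"translation":[0.15,6,0.1],"twist":0},{"grip":-0.9,"translation":[0.15,7,0.1],"twist":0},{"grip":-0.9,"translation":[0.15,8,0.1],"twist":0},{"grip":-0.9,"translation":[0.15,8.5,0.1],"twist":0}]'
python3 -m inch '[{"grip":-0.9,"translation":[0,0.7,0],"twist":0},{"grip":-0.9,"translation":[0,1.5,0],"twist":0},{"grip":-0.9,"translation":[0,2.2,0],"twist":0},{"grip":-0.9,"translation":[0,2.6,0],"twist":0},{"grip":-0.9,"translation":[0,2.6,0],"twist":0}]'
python3 go.py 597.3 99 66.6
```

```text
clock: 17.23
tool_pos: [598.0, 98.9, 94.2]
orientation: [-0.592, 0.593, -0.386, 0.386]
ft_force: [-0.2, 0.6, -1.4]
width: 0.209
clock: 17.65
tool_pos: [598.5, 98.7, 68.0]
orientation: [-0.592, 0.593, -0.387, 0.386]
ft_force: [-0.0, 0.2, -0.1]
width: 0.21
shift cm [-0.07  0.14 -0.1 ] dist 2.0 rows 1.0 w 0.21 F [-0.   0.2 -0.1] t 17.6 xyz [598.5  98.7  68. ] xax [ 0.403 -0.915 -0.001]
```

```bash

python3 -m inch '[{"grip":0.3,"translation":[0,0,0],"twist":0},{"grip":0.3,"translation":[0,0,0],"twist":0},{"grip":0.3,"translation":[0,0,0],"twist":0},{"grip":0.3,"translation":[0,0,0],"twist":0},{"grip":0.3,"translation":[0,-1.5,0],"twist":0},{"grip":0.3,"translation":[0,-4.5,0],"twist":0},{"grip":0.3,"translation":[0,-8,0],"twist":0},{"grip":0.3,"translation":[0,-9,0],"twist":0}]'
python3 -m inch '[{"grip":0.3,"translation":[2.5,0,-2.7],"twist":0},{"grip":0.3,"translation":[5.2,0,-5.5],"twist":0},{"grip":0.3,"translation":[8,0,-8.5],"twist":0},{"grip":0.3,"translation":[10.8,0,-11.5],"twist":0},{"grip":0.3,"translation":[13.6,0,-14.5],"twist":0},{"grip":0.3,"translation":[16.4,0,-17.4],"twist":0},{"grip":0.3,"translation":[19.2,0,-20.4],"twist":0},{"grip":0.3,"translation":[21.5,0,-22.8],"twist":0}]'
python3 -m inch '[{"grip":0.3,"translation":[2.4,0,-2.6],"twist":0},{"grip":0.3,"translation":[4.2,0,-4.5],"twist":0},{"grip":0.3,"translation":[5,0,-5.4],"twist":0},{"grip":0.3,"translation":[5,1,-5.4],"twist":0},{"grip":0.3,"translation":[5,2.5,-5.4],"twist":0},{"grip":0.3,"translation":[5,4,-5.4],"twist":0},{"grip":0.3,"translation":[5,4,-5.4],"twist":0},{"grip":0.3,"translation":[5,4,-5.4],"twist":0}]'
python3 go.py 446.5 -256.5 45; python3 tips.py
```

```text
clock: 18.32
tool_pos: [602.2, 100.0, 165.2]
orientation: [0.595, -0.59, 0.384, -0.389]
ft_force: [1.1, 0.5, 1.3]
width: 0.65
clock: 18.98
tool_pos: [475.3, -193.5, 159.5]
orientation: [-0.591, 0.592, -0.387, 0.388]
ft_force: [0.5, -0.2, -0.4]
width: 0.649
clock: 19.65
tool_pos: [448.1, -254.4, 118.1]
orientation: [0.593, -0.593, 0.386, -0.384]
ft_force: [0.5, -0.7, 0.3]
width: 0.645
shift cm [ 0.16  7.31 -0.23] dist 73.0 rows 2.0 w 0.64 F [ 0.5 -0.7  0.3] t 19.6 xyz [ 448.1 -254.4  118.1] xax [ 0.407 -0.914 -0.003]
[ 448.8 -255.2  119.1] [ 0.2  0.  -0.4] 0.65
140 2 [ 458. -280.  150.] [ 465. -277.  150.]
150 19 [ 430. -285.  150.] [ 469. -214.  160.]
160 38 [ 428. -289.  160.] [ 473. -211.  170.]
```

```bash

python3 -m inch '[{"grip":0.3,"translation":[0.1,2,-0.2],"twist":0},{"grip":0.3,"translation":[0.1,5,-0.2],"twist":0},{"grip":0.3,"translation":[0.1,7,-0.2],"twist":0},{"grip":0.3,"translation":[0.1,7.3,-0.2],"twist":0},{"grip":0.3,"translation":[0.1,7.3,-0.2],"twist":0}]'
python3 -m inch '[{"grip":-0.6,"translation":[0,0,0],"twist":0},{"grip":-0.6,"translation":[0,0,0],"twist":0},{"grip":-0.6,"translation":[0,0,0],"twist":0},{"grip":-0.6,"translation":[0,0,0],"twist":0},{"grip":-0.6,"translation":[0,0,0],"twist":0}]' 35
python3 go.py 446.5 -256.5 45; python3 tips.py | head -4
```

```text
clock: 20.12
tool_pos: [446.3, -258.1, 45.8]
orientation: [0.593, -0.592, 0.386, -0.385]
ft_force: [-1.0, -0.2, 0.3]
width: 0.651
clock: 20.53
tool_pos: [448.1, -259.2, 48.0]
orientation: [0.593, -0.592, 0.385, -0.387]
ft_force: [-0.1, 1.8, 6.4]
width: 0.355
shift cm [-0.31  0.3  -0.03] dist 4.0 rows 1.0 w 0.35 F [-0.1  1.8  6.4] t 20.5 xyz [ 448.1 -259.2   48. ] xax [ 0.403 -0.915  0.003]
[ 448.  -259.3   48. ] [-0.2  1.9  6.2] 0.361
80 9 [ 434. -270.   83.] [ 464. -228.   89.]
90 16 [ 434. -280.   91.] [ 465. -228.   99.]
100 28 [ 434. -280.  101.] [ 467. -228.  110.]
```

```bash

python3 -m inch '[{"grip":-0.6,"translation":[0,-1,0],"twist":0},{"grip":-0.6,"translation":[0,-3,0],"twist":0},{"grip":-0.6,"translation":[0,-6,0],"twist":0},{"grip":-0.6,"translation":[0,-9,0],"twist":0},{"grip":-0.6,"translation":[0,-12,0],"twist":0},{"grip":-0.6,"translation":[0,-14,0],"twist":0},{"grip":-0.6,"translation":[0,-14.5,0],"twist":0},{"grip":-0.6,"translation":[0,-14.5,0],"twist":0}]' 35
python3 go.py 518 107.5 190
```

```text
clock: 21.25
tool_pos: [447.4, -260.0, 193.2]
orientation: [-0.592, 0.592, -0.385, 0.388]
ft_force: [-0.0, -0.3, -1.3]
width: 0.356
shift cm [-30.79   0.25  21.26] dist 374.0 rows 9.0 w 0.36 F [-0.  -0.3 -1.3] t 21.2 xyz [ 447.4 -260.   193.2] xax [ 0.403 -0.915  0.004]
```

```bash

python3 -m inch '[{"grip":-0.6,"translation":[-2,0,1.4],"twist":0},{"grip":-0.6,"translation":[-5,0,3.4],"twist":0},{"grip":-0.6,"translation":[-8,0,5.5],"twist":0},{"grip":-0.6,"translation":[-11.2,0,7.7],"twist":0},{"grip":-0.6,"translation":[-14.4,0,9.9],"twist":0},{"grip":-0.6,"translation":[-17.6,0,12.1],"twist":0},{"grip":-0.6,"translation":[-20.8,0,14.3],"twist":0},{"grip":-0.6,"translation":[-24,0,16.5],"twist":0}]'
python3 -m inch '[{"grip":-0.6,"translation":[-2.8,0,2],"twist":0},{"grip":-0.6,"translation":[-5,0,3.5],"twist":0},{"grip":-0.6,"translation":[-6.3,0,4.4],"twist":0},{"grip":-0.6,"translation":[-6.7,0,4.7],"twist":0},{"grip":-0.6,"translation":[-6.7,0,4.7],"twist":0},{"grip":-0.6,"translation":[-6.7,0,4.7],"twist":0},{"grip":-0.6,"translation":[-6.7,0,4.7],"twist":0}]'
python3 - <<'E'
from h import *
im,W=cloud("side");cv2.imwrite("pics/c8.png",cv2.resize(im[110:260,230:380],None,fx=4,fy=4,interpolation=cv2.INTER_CUBIC)[:,:,::-1])
E
python3 go.py 518 107.5 62
```

```text
clock: 21.92
tool_pos: [499.0, 28.4, 189.1]
orientation: [-0.591, 0.593, -0.387, 0.385]
ft_force: [0.6, 0.1, -1.0]
width: 0.357
clock: 22.5
tool_pos: [516.3, 104.6, 190.2]
orientation: [-0.591, 0.593, -0.387, 0.387]
ft_force: [-0.6, -0.2, -0.5]
width: 0.354
shift cm [-0.21 12.85  0.28] dist 129.0 rows 4.0 w 0.35 F [-0.2 -0.1 -0.7] t 22.6 xyz [516.4 104.7 190.5] xax [ 0.4   -0.917  0.001]
```

View pics/c8.png

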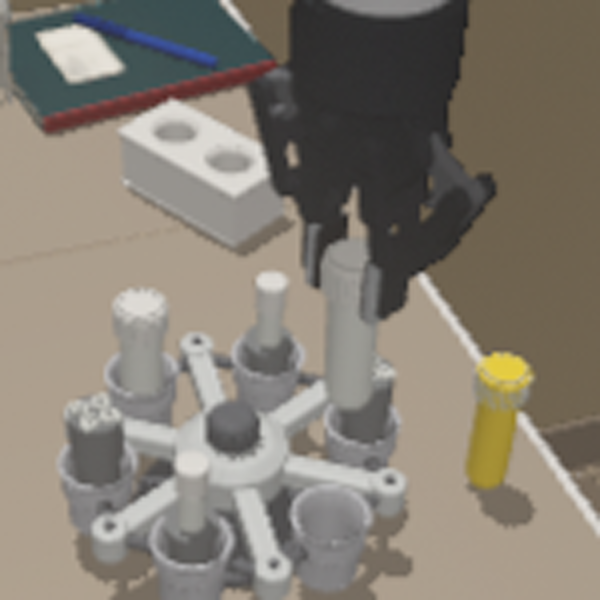

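Slim is seated at crop (190,520). The capped tube hangs upright at (350,330), above the last empty cup at (332,510). Lowering it.

```bash

python3 -m inch '[{"grip":-0.6,"translation":[-0.1,1.5,0.2],"twist":0},{"grip":-0.6,"translation":[-0.15,4.5,0.2],"twist":0},{"grip":-0.6,"translation":[-0.15,7,0.2],"twist":0},{"grip":-0.6,"translation":[-0.15,8,0.2],"twist":0},{"grip":-0.6,"translation":[-0.15,9,0.2],"twist":0},{"grip":-0.6,"translation":[-0.15,9.8,0.2],"twist":0}]'
python3 -m inch '[{"grip":-0.6,"translation":[0,0.7,0],"twist":0},{"grip":-0.6,"translation":[0,1.5,0],"twist":0},{"grip":-0.6,"translation":[0,2.2,0],"twist":0},{"grip":-0.6,"translation":[0,2.8,0],"twist":0},{"grip":-0.6,"translation":[0,2.8,0],"twist":0}]'
python3 go.py 518 107.5 64
```

```text
clock: 23.05
tool_pos: [518.2, 108.6, 92.8]
orientation: [0.592, -0.592, 0.387, -0.387]
ft_force: [0.9, -0.3, -1.2]
width: 0.353
clock: 23.47
tool_pos: [518.7, 107.1, 64.3]
orientation: [-0.591, 0.593, -0.386, 0.388]
ft_force: [2.9, -4.6, -2.3]
width: 0.354
shift cm [-0.06  0.03 -0.04] dist 1.0 rows 1.0 w 0.35 F [ 2.9 -4.6 -2.3] t 23.5 xyz [518.7 107.1  64.3] xax [ 0.402 -0.916  0.003]
```

```bash

python3 -m inch '[{"grip":0.3,"translation":[0,0,0],"twist":0},{"grip":0.3,"translation":[0,0,0],"twist":0},{"grip":0.3,"translation":[0,0,0],"twist":0},{"grip":0.3,"translation":[0,0,0],"twist":0},{"grip":0.3,"translation":[0,-1.5,0],"twist":0},{"grip":0.3,"translation":[0,-4.5,0],"twist":0},{"grip":0.3,"translation":[0,-8,0],"twist":0},{"grip":0.3,"translation":[0,-11,0],"twist":0}]'
python3 -m inch '[{"grip":0.3,"translation":[3,0,-2],"twist":0},{"grip":0.3,"translation":[6,0,-4.2],"twist":0},{"grip":0.3,"translation":[9,0,-6.2],"twist":0},{"grip":0.3,"translation":[12.2,0,-8.4],"twist":0},{"grip":0.3,"translation":[15.4,0,-10.6],"twist":0},{"grip":0.3,"translation":[18.6,0,-12.8],"twist":0},{"grip":0.3,"translation":[21.8,0,-15],"twist":0},{"grip":0.3,"translation":[25,0,-17],"twist":0}]'
python3 -m inch '[{"grip":0.3,"translation":[3,0,-2],"twist":0},{"grip":0.3,"translation":[6,0,-4.2],"twist":0},{"grip":0.3,"translation":[8,0,-6.2],"twist":0},{"grip":0.3,"translation":[8,0,-6.2],"twist":0},{"grip":0.3,"translation":[8,0,-6.2],"twist":0}]'
python3 - <<'E'
from h import *
o=[]
for n,(u,v) in(("top",(274,190)),("side",(290,215))):
    im,W=cloud(n); o.append(cv2.resize(im[v-55:v+55,u-55:u+55],(400,400),interpolation=cv2.INTER_CUBIC))
    print(n)
    for b in blobs(W,97,130,420,660,-80,160): print(*b)
cv2.imwrite("pics/c9.png",np.hstack(o)[:,:,::-1])
E
```

```text
clock: 24.13
tool_pos: [517.5, 110.6, 176.8]
orientation: [0.593, -0.592, 0.386, -0.386]
ft_force: [0.5, 0.4, 0.8]
width: 0.653
clock: 24.8
tool_pos: [462.4, -189.0, 175.4]
orientation: [0.593, -0.592, 0.386, -0.386]
ft_force: [0.5, -0.3, -0.5]
width: 0.647
clock: 25.22
tool_pos: [437.6, -287.6, 174.9]
orientation: [0.592, -0.591, 0.388, -0.388]
ft_force: [1.1, 0.8, 0.3]
width: 0.648
top
[278. 155.] 119 [628.9  24.8 103.8] [629.8  24.7 104.1]
[249. 165.] 59 [595.4  96.7 119.2] [597.2  97.3 112. ]
[304. 172.] 157 [580.4 -39.5 116.6] [582.3 -40.2 110.5]
[247. 196.] 158 [519.8  99.4 116.7] [520.9 100.  111.3]
[301. 203.] 58 [501.8 -30.5 120.7] [502.6 -30.4 117. ]
[271. 217.] 126 [469.4  41.8 103.8] [470.5  42.1 103.6]
side
[297. 183.] 78 [505.7 -24.8 114.1] [504.2 -28.5 110.4]
[264. 189.] 171 [585.1 -31.8 113.1] [583.3 -35.7 109.5]
[321. 203.] 115 [472.5  46.5 102.6] [471.4  43.8 102. ]
[253. 213.] 122 [631.2  29.8 102.5] [630.5  27.4 102.5]
[311. 223.] 205 [524.7 107.2 113.2] [522.8 104.5 109.3]
[277. 229.] 107 [599.7 103.  115.1] [598.9 100.2 110.5]
```

View pics/c9.png

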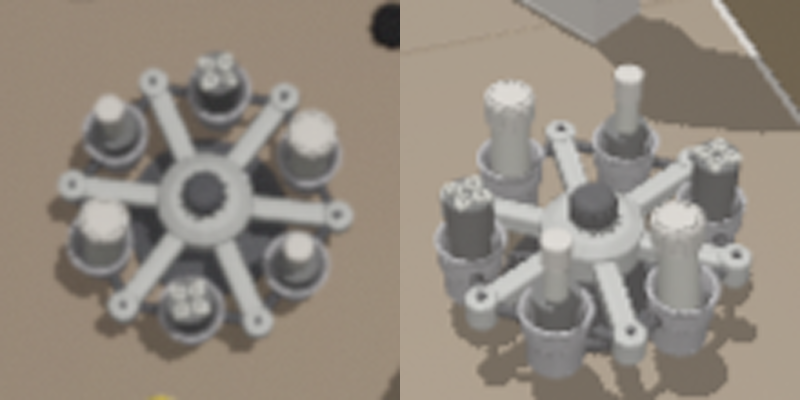

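All six loads are in the cups with like kinds opposite. The last capped tube leans slightly inward, with its cap about 7 mm off (≈0.08 rad, limit 0.17). I'll check that it's at rest, then hand in.

```bash

python3 -m inch '[{"grip":0.3,"translation":[0,0,0],"twist":0},{"grip":0.3,"translation":[0,0,0],"twist":0},{"grip":0.3,"translation":[0,0,0],"twist":0},{"grip":0.3,"translation":[0,0,0],"twist":0},{"grip":0.3,"translation":[0,0,0],"twist":0},{"grip":0.3,"translation":[0,0,0],"twist":0}]'
python3 - <<'E'
from h import *
im,W=cloud("top")
B=blobs(W,97,130,420,660,-80,160)
for b in B: print(*b)
ok=any(np.hypot(*(b[2][:2]-[519.8,99.4]))<1.5 for b in B) and len(B)==6
for lo in (70,80,90,100):
    i2,S=cloud("side") if lo==70 else (i2,S)
    k=(S[...,2]>lo)&(S[...,2]<lo+10)&(np.hypot(S[...,0]-520,S[...,1]-104)<24)
    print(lo,k.sum(),S[k].mean(0).round(1))
print(ok)
if ok: print(sign_off())
E
```

```text
clock: 25.82
tool_pos: [438.6, -285.8, 175.1]
orientation: [-0.592, 0.592, -0.386, 0.386]
ft_force: [-0.1, 0.5, 0.6]
width: 0.649
[279. 155.] 117 [629.   24.5 103.7] [629.9  24.7 103.7]
[249. 166.] 61 [595.2  96.7 119.2] [596.8  97.3 112.1]
[304. 172.] 156 [580.3 -39.4 116.8] [582.  -40.2 112. ]
[247. 196.] 155 [519.9  99.5 116.8] [520.9  99.6 112. ]
[301. 203.] 57 [501.9 -30.6 120.3] [502.7 -30.4 116.1]
[271. 217.] 125 [469.5  41.9 103.7] [470.7  42.2 103.7]
70 37 [524.2 114.7  75. ]
80 37 [525.6 112.2  85.2]
90 29 [525.5 113.5  94.1]
100 48 [526.6 113.7 105.2]
True
the job is handed in; nothing more can be done
None
```

The job is handed in with each kind in opposite cups of the rotor. No verdict came back, so this rests on my own last pictures.

I parked one capped tube in the white holder and moved a micro adapter into its cup. Then I moved a slim sleeve into the micro's old cup and put the capped tube in the slim's old cup. It took about 26 s of the 99 s. I left the yellow tube and the loose grey look-alike alone.

**Seating:** The last top and side pictures show all six loads in their cups, with tops at the right heights. They were at rest, in the same positions in two looks 0.6 s apart, with the gripper well clear.

**Checks that failed or disagreed:**
- **Lean:** The moved capped tube leans slightly inward. Its cap is about 7 mm off, which I put at 0.08 rad (limit 0.17). In the side-camera depth it did not clearly show a lean. There were also about 5 N of side force on the gripper just before I released it; I left the tube as it was.
- **Tool height:** The reported tool height read about 35–40 mm lower than the fingertips measured in the side camera. My first grasp closed on air above the cap, and I set later grasp heights from depth and from measured grasps.

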